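Lift a casting from its open mould and lay it under the press

ROBOT

A 6-joint arm with a two-finger parallel gripper is mounted at the origin on the work surface. World frame = base frame: x ahead of the robot, y to its left, z up, the work surface at z = 0. Lengths are in mm, angles in rad, forces in N, time in s.
With the tool pointing down it reaches from about 325 to 875 mm from the base axis. Payload 4.4 kg.
Tool frame: the origin (TCP) lies on the mounting face of the last link; the fingertips stand 173 mm ahead of it and the grasp point (between the pads) lies 155 mm ahead of it; z points along the fingers, y is the direction in which the jaws open and shut (so a half turn about z gives the same grasp; the last joint's range is limited). The gripper opens to 85 mm and grips with 20 to 120 N. Pads are 22 mm wide; open, the fingers measure 114 mm over their backs; the gripper's body (76 mm by 85 mm) begins 54 mm behind the grasp point. The pads swing forward as they close: fully open they stand 13 mm farther back than shut.
Start: joints at [-1.349, 0.207, 1.542, -0, 1.393, -0.15], TCP at [209.417, -535.512, 404.682] pointing down, gripper open.
Joint ranges: [-2.73, 2.73], [-0.86, 2.22], [0.23, 2.46], [-1.11, 4.25], [0.08, 2.63], [-2.82, 2.82]. Speed limits (rad/s): [2.79, 2.79, 3.14, 3.14, 3.14, 3.14].

INTERFACE

Orientations are given as a rotation vector (axis times angle).
In Python, from rig import monitor, imaging, manip gives the robot as it stands. The module is installed in compiled form; this text tells all that it offers.
- The arm moves only by the tool arm_command, never from a script. Its argument "commands" is a list of rows, each a list of 4 numbers: the shift along the world's x, y, z in m, then the turn about the world's z in rad. In form: [[dx, dy, dz, spin], ...]. A call has 1 to 12 rows; each row shifts and turns the commanded pose from where the row before left it; what a row does not reach is not made up. A row lasts 1/12 s, in which the tool goes at most 41.7 mm and 7.16 degrees, less where a joint would pass 70% of its speed; a pose out of reach is approached as far as the arm can. A call is refused whole if a number of a shift passes 0.0417 or a number of a turn 0.125, either way. A call with a gripper value outside its range is refused whole. "hand" is the closure, from 0 (fully open) to 1 (shut), set as the call begins (left out, the last holds). The fingers move at their own pace and stop on an object; "grip_force" is the grip in N (left out, the last holds). Time passes only in rows, so rows that do not move let the fingers close. It gives the time, the measured TCP pose, the force and the opening at its end, in the units of the state.
- monitor.observe(): the state, without advancing time (a new reading comes with each control period).
- imaging.snapshot(name): name is "scene" or "top" or "wrist"; returns a dict with "img" (384x512x3 uint8, blue, green, red), "camera_matrix" (3x3 intrinsics, pixels), "pose" (4x4, takes a point from camera to world coordinates). Camera axes: x right, y down, z forward; pixel columns grow to the right and rows downward; lengths in mm; the calibration is good to about 2 mm. A picture is of the moment at which its call begins. There is no depth.
- manip.finish_job(): hands the job in, once; it reports no verdict.
The state is a dict: "clock": time; "joints": joint angles; "joint_velocities": joint speeds; "joint_torque": joint torques, N m; "eef_pos": TCP position; "tcp_rot": TCP orientation; "wrist_force": force on the tool from outside, world axes, zero at the start; "moment": the same for the moment, N m; "grip_width": opening from 0.0 (shut) to 1.0 (fully open).
Only numpy, scipy, OpenCV 4.12 (cv2) and the standard library are available. Lean on these libraries where they do the work, as an engineer would, in place of code of your own. Each camera call takes 0.05 s, during which the arm holds its last target.

TASK

Lift the cast handle blank out of its open mould and lay it on the bed of the small hand press, ready for stamping: same face up, lying flat, its square middle pad centred under the ram and the bar running straight across the bed from side to side between the red marks (either end may be on either side). Let go of it there and leave the other things on the bench where they are.

Things in the scene. Friction and masses are not known exactly. Their poses are not given: they have to be found in the camera images.
- casting: Loose aluminium handle blank, 0.25 kg (sizes in mm): bar 190 (x) by 24 (y) by 16 thick (z), with a pad at its middle 40 (x) by 38 (y) by 18 thick; undersides level. Origin: centre of the underside, z up (face up). Ends alike. Starts in the mould, axes parallel to its; there only the pad's long sides (38 apart) can be gripped, under the ram only the bar's ends (24 wide, about 80 from the middle).
- mould: Dark steel open mould, fixed; in mm: 210 (x) by 90 (y), 28 high. Origin: centre of its underside on the bench. Its cavity runs along x.
- mould_floor (a point): Middle of the cavity floor, 10 above the bench; axes as the mould's. Cavity 194 (x) by 28 (y), walls 18 high: the pad lies flush with the top, the bar 2 below. Across the middle (x -28 to 28) the walls are cut away to floor level right out to both y sides: room for fingers beside the pad. Sizes in mm.
- press: Small green hand (arbor) press, fixed (mm). Origin: on the bench straight below the ram's axis. Throat open to its -x (towards the robot); y runs across the bed. Base x -55 to 111, y -60 to 60. Column x 56 to 108, y -25 to 25. Overhanging arm x -22 to 108, y -22 to 22, from 120 to 190 above the bench. Lever at y = 26 rises from x 70, 160 high, back to x 150, 235 high (top 250).
- press_bed (a point): Centre of the steel bed's top, 30 above the bench, on the ram's axis; axes as the press's. Bed x -50 to 50, y -58 to 58; red lines along y at x = -14 and 14 mark the bar's place; the bar's ends then stand out about 35 beyond the bed on both sides. Sizes in mm.
- press_ram (a point): Centre of the ram's lower face (brass die, radius 16), 90 above the bench, 60 above the bed; the ram (24 square) reaches up to 240 and does not move. The casting goes in below it, from the front (-x) or a side; there is no room for a gripper under it. Sizes in mm.
- hammer: Bystander: hammer lying on the bench, 220 long along its x; origin on its underside. Sizes in mm.
- flux_jar: Bystander: jar with a red lid, 54 in diameter, 75 high; origin at the underside. Sizes in mm.
- brush_mug: Bystander: blue mug, 72 in diameter, 85 high; origin at the underside. Sizes in mm.
- file_driver: Bystander: screwdriver lying on the bench, 190 long along its x. Sizes in mm.
- wax_tin: Bystander: flat brass tin, 68 in diameter, 24 high; origin at the underside. Sizes in mm. It stands ahead of the robot; the bench from it out to the hammer, between mould and press, is clear: 220 or more along world x (0.42 to 0.64 m) and 80 or more wide about y = 0, room to put the casting down.
Not all that is in view belongs to the job. What is meant by the casting is not turquoise, and is the larger of those in its own colour.

How it is judged (in metres and radians):
On the way:
1. the casting is lifted clear of the mould (its underside 50 mm or more above the cavity floor) (z of casting in the frame of mould above 0.06 m), for 0.1 s.
At the end, for the whole second after the job is handed in: The casting lies at rest and released, flat on the press bed (underside within 4 mm of the bed surface, tilt under 0.06 rad), same face up, the middle of its pad within 12 mm of the ram's axis, the bar along the bed's y within 0.14 rad, either way round (horizontal distance between casting and press_bed below 0.012 m and z of casting in the frame of press_bed between -0.004 and 0.004 m and angle between casting's own z axis and vertical below 0.06 rad and angle between the x axis of casting and the y axis of press, either way round below 0.14 rad and linear speed of casting below 0.02 m/s and angular speed of casting below 0.1 rad/s); the robot touches nothing.
It fails at once if one of the five loose bystanders (hammer, jar, mug, screwdriver, tin) is shifted by more than 40 mm (distance of any of hammer, flux_jar, brush_mug, file_driver, wax_tin from where it was at the start of the episode above 0.04 m).
It also fails if it takes over 67 s, if anything falls off the work surface, if the arm or the gripper's body presses on something with over 40 N, if the wrist force passes 120 N, or if a joint passes its speed limit or range.

## Working session

There is one attempt and no reset: what is moved stays moved. The work goes in short steps, Python scripts to look and compute and a tool call to move; the robot and the scene stay as the last step left them, time stands still between calls to the robot, and variables do not carry over. Pictures are saved under pics/ and viewed, and the job is handed in when it is done.

Besides the shell and the picture viewer there is one more tool, called after "Request:" as name([rows], argument=value, ...), one row to a line, values as JSON. arm_command: Moves the arm, as the interface text tells. Its arguments: {"type":"object","properties":{"commands":{"type":"array","items":{"type":"array","items":{"type":"number"}}},"hand":{"type":"number"},"grip_force":{"type":"number"}},"required":["commands"]}

```bash
mkdir -p pics; python3 - <<'E'
from rig import monitor, imaging
import cv2,pickle
print(monitor.observe())
for n in ["scene","top","wrist"]:
    s=imaging.snapshot(n); cv2.imwrite(f"pics/{n}0.png",s["img"]); pickle.dump(s,open(f"{n}0.pkl","wb"))
    print(n,s["camera_matrix"],s["pose"])
E
```

```text
{'clock': 0.0, 'joints': array([-1.34852870e+00,  2.07461908e-01,  1.54297390e+00,  2.21397000e-05,
        1.39351294e+00, -1.50522982e-01]), 'joint_velocities': array([ 1.17162712e-03, -2.32746315e-04, -7.61906999e-04, -5.44690121e-04,
        2.73590238e-04, -5.51488073e-05]), 'joint_torque': array([-1.10249464e-03, -3.83032715e+01, -2.91600055e+01, -4.63794877e-04,
        1.04720460e-02,  1.77045757e-05]), 'eef_pos': array([ 209.32241033, -535.15196877,  403.49204379]), 'tcp_rot': array([-3.08486256e+00, -5.81750643e-01,  9.84563757e-05]), 'wrist_force': array([-0.37593359, -0.21212379, -0.34922095]), 'moment': array([ 0.00168881, -0.01228457, -0.03082815]), 'grip_width': 1.0009945816481998}
scene [[376.48540318   0.         257.0933812 ]
 [  0.         376.48540318 187.10810471]
 [  0.           0.           1.        ]] [[ 5.80626558e-01  6.54797763e-01 -4.83851930e-01  1.08135731e+03]
 [ 8.14155512e-01 -4.63415543e-01  3.49852592e-01 -4.33783804e+02]
 [ 4.85819018e-03 -5.97064422e-01 -8.02178580e-01  1.06004754e+03]
 [ 0.00000000e+00  0.00000000e+00  0.00000000e+00  1.00000000e+00]]
top [[433.30341813   0.         253.37017598]
 [  0.         433.30341813 191.07285759]
 [  0.           0.           1.        ]] [[-1.53925577e-02 -9.97263007e-01  7.23157263e-02  3.90049349e+02]
 [-9.99783978e-01  1.43405020e-02 -1.50448668e-02  1.06668566e+01]
 [ 1.39666453e-02 -7.25316835e-02 -9.97268313e-01  1.53668961e+03]
 [ 0.00000000e+00  0.00000000e+00  0.00000000e+00  1.00000000e+00]]
wrist [[299.85572564   0.         249.82606887]
 [  0.         299.85572564 189.83244493]
 [  0.           0.           1.        ]] [[ 3.64903070e-01 -8.94878134e-01 -2.56980301e-01  2.74063095e+02]
 [-9.31041484e-01 -3.51538643e-01 -9.78894134e-02 -5.08917320e+02]
 [-2.73941073e-03  2.74979469e-01 -9.61446196e-01  3.72376558e+02]
 [ 0.00000000e+00  0.00000000e+00  0.00000000e+00  1.00000000e+00]]
```

View pics/scene0.png

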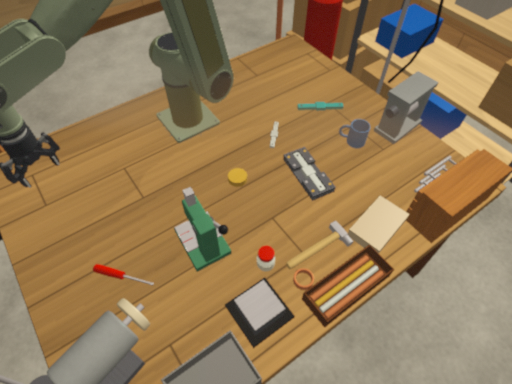

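View pics/top0.png

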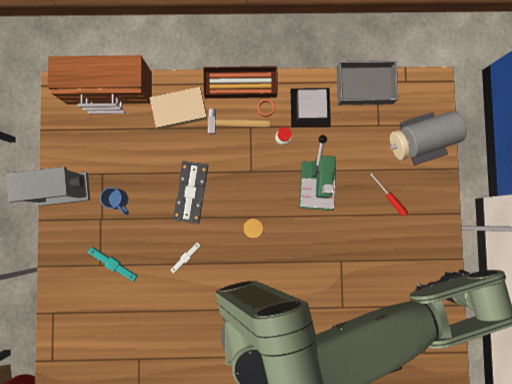

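View pics/wrist0.png

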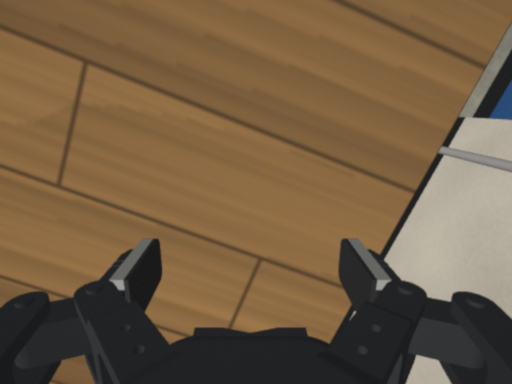

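The candidates for the casting are:
- Silver blank in the dark mould: top view (190,192), scene view (312,172).
- Smaller silver one lying on the bench: top view (185,257).
- Turquoise one: top view (112,263).

By the description it is the larger silver one, in the mould. I'll check that in close crops and measure the mould and press.

```bash
cat > h.py <<'E'
import numpy as np,cv2,pickle
def load(n): return pickle.load(open(n+".pkl","rb"))
def ray(s,u,v,z):
    K=s["camera_matrix"];P=s["pose"]
    d=P[:3,:3]@np.linalg.solve(K,[u,v,1.0]);o=P[:3,3]
    return o+d*(z-o[2])/d[2]
def proj(s,p):
    K=s["camera_matrix"];P=s["pose"]
    c=P[:3,:3].T@(np.array(p,float)-P[:3,3]);q=K@c
    return q[:2]/q[2]
def crop(s,x0,y0,w,h,k,name):
    c=cv2.resize(s["img"][y0:y0+h,x0:x0+w],None,fx=k,fy=k,interpolation=cv2.INTER_CUBIC)
    for i in range(0,w,10):
        cv2.line(c,(i*k,0),(i*k,4),(0,0,255),1); cv2.putText(c,str(x0+i),(i*k,14),0,.35,(0,0,255),1)
    for i in range(0,h,10):
        cv2.line(c,(0,i*k),(4,i*k),(0,0,255),1); cv2.putText(c,str(y0+i),(4,i*k+4),0,.35,(0,0,255),1)
    cv2.imwrite("pics/"+name,c)
E
python3 - <<'E'
from h import *
s=load("top0"); crop(s,160,150,70,120,5,"mould_c.png"); crop(s,285,125,65,95,6,"press_c.png")
t=load("scene0"); crop(t,165,180,75,95,6,"press_s.png"); crop(t,275,140,70,65,8,"mould_s.png")
E
```

```text
(no output)
```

View pics/mould_c.png

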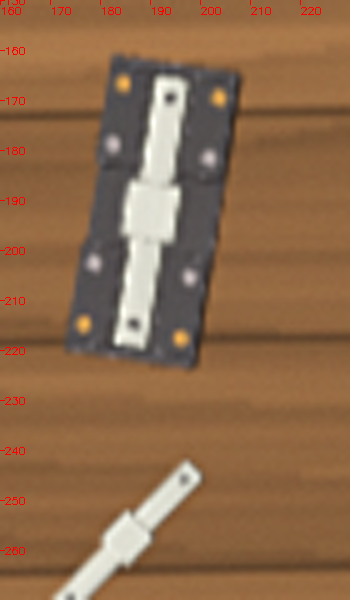

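View pics/press_c.png

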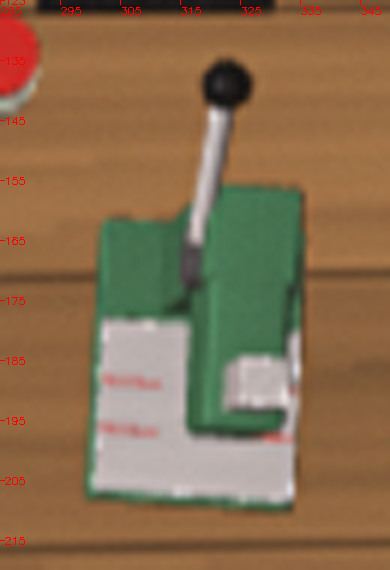

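View pics/press_s.png

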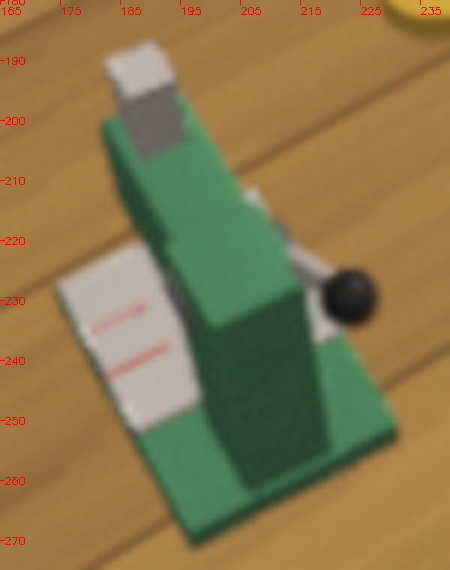

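View pics/mould_s.png

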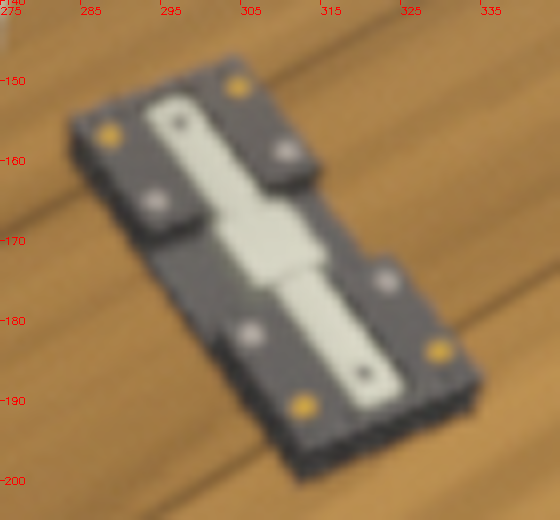

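The crops show the blank with its pad at (190,192) in the mould. It is clearly larger than the other silver piece at (185,257), so the choice holds. Next I fit the poses from points read off both views.

```bash
cat > fit.py <<'E'
from h import *
from scipy.optimize import least_squares
def px(X,Y,k,x0,y0): return ((X+.5)/k-.5+x0,(Y+.5)/k-.5+y0)
def fit(obs,x0):
    def f(q):
        c,s=np.cos(q[2]),np.sin(q[2]); r=[]
        for S,uv,p in obs:
            w=[q[0]+c*p[0]-s*p[1],q[1]+s*p[0]+c*p[1],p[2]]
            r+=list(proj(S,w)-uv)
        return np.array(r)
    r=least_squares(f,x0,x_scale=[100,100,1]); return r.x,r.fun.reshape(-1,2)
E
python3 - <<'E'
from fit import *
T=load("top0");S=load("scene0")
m=lambda X,Y:px(X,Y,5,160,150)
n=lambda X,Y:px(X,Y,8,275,140)
# casting; local x towards top of image (world +x)
A=[(T,m(155,75),(95,12,26)),(T,m(188,80),(95,-12,26)),(T,m(114,343),(-95,12,26)),(T,m(146,348),(-95,-12,26)),
(T,m(127,180),(20,19,28)),(T,m(182,185),(20,-19,28)),(T,m(175,245),(-20,-19,28)),(T,m(121,236),(-20,19,28))]
M=[(T,m(110,55),(105,45,28)),(T,m(241,71),(105,-45,28)),(T,m(66,350),(-105,45,28)),(T,m(195,368),(-105,-45,28))]
for nme,o in(("cast",A),("mould",M)):
    q,r=fit(o,[450,150,0]);print(nme,q.round(3));print(r.round(1).tolist())
# scene: mould: camera from +x,-y; image right=+x,+y, lower-right end = +x
MS=[(S,n(70,118),(-105,-45,28)),(S,n(238,55),(-105,45,28)),(S,n(300,450),(105,-45,28)),(S,n(483,378),(105,45,28))]
q,r=fit(MS,[450,150,0]);print("mould scene",q.round(3));print(r.round(1).tolist())
q,r=fit(MS+M+A,[450,150,0]);print("all",q.round(3));print(r.round(1).tolist())
p=lambda X,Y:px(X,Y,6,285,125)
g=lambda X,Y:px(X,Y,6,165,180)
P=[(T,p(93,489),(-50,58,30)),(T,p(294,500),(-50,-58,30)),(T,p(103,320),(50,58,30))]
PS=[(S,g(57,285),(-50,-58,30)),(S,g(140,432),(50,-58,30)),(S,g(193,547),(111,-60,0)),(S,g(397,439),(111,60,0))]
for o in(P,PS,P+PS):
    q,r=fit(o,[400,-150,0]);print("press",q.round(3));print(r.round(1).tolist())
for nm,u,v,z in (("tin",253,228,24),("jar",283,135,75),("mug",113,199,85)): print(nm,ray(T,u,v,z).round(0))
for nm,u,v,z in (("hammerhead",212,121,20),("hammerend",269,123,15)): print(nm,ray(T,u,v,z).round(0))
E
```

```text
cast [ 5.00047e+02  2.09506e+02 -1.56000e-01]
[[-0.1, 0.0], [0.1, -0.0], [-0.1, 0.2], [0.3, 0.2], [0.2, -0.2], [0.0, 0.3], [-0.3, -0.3], [-0.3, -0.1]]
mould [ 5.00611e+02  2.07932e+02 -1.54000e-01]
[[0.3, -0.4], [-0.4, 0.0], [0.1, 0.2], [-0.0, 0.2]]
mould scene [ 5.01349e+02  2.07906e+02 -1.73000e-01]
[[-0.3, -0.4], [0.1, -0.3], [0.2, 0.4], [0.0, 0.2]]
all [ 5.00414e+02  2.08792e+02 -1.61000e-01]
[[-0.5, -0.5], [-0.3, -0.6], [0.7, 0.1], [0.3, -0.3], [0.3, -0.4], [-0.4, 0.2], [-0.4, 0.1], [-0.5, 0.3], [0.3, -0.1], [0.5, -0.1], [-0.0, 0.0], [0.4, 0.0], [0.5, -0.3], [0.3, 0.2], [-0.1, -0.4], [-0.1, -0.2]]
press [ 4.89950e+02 -2.36059e+02 -7.00000e-02]
[[0.2, 0.1], [-0.1, 0.1], [-0.1, -0.2]]
press [ 4.88404e+02 -2.35654e+02 -6.80000e-02]
[[-0.4, -0.4], [-0.6, -0.5], [0.1, 0.9], [1.0, -0.0]]
press [ 4.89098e+02 -2.35745e+02 -7.00000e-02]
[[0.1, 0.4], [-0.2, 0.4], [-0.2, 0.0], [-0.3, -0.3], [-0.6, -0.4], [0.1, 1.1], [1.0, 0.2]]
tin [371.  -9.  24.]
jar [ 687. -116.   75.]
mug [476. 458.  85.]
hammerhead [751. 131.  20.]
hammerend [743. -72.  15.]
```

Both views agree to within about 1.5 mm. The casting is at (500,209) with yaw about -0.157, and the press is at (489,-236) with yaw about -0.07. Next I move above the mould and turn the jaws across the pad.

Request:
arm_command([
  [0.013, 0.034, 0, -0.048],
  [0.013, 0.034, 0, -0.048],
  [0.013, 0.034, 0, -0.048],
  [0.013, 0.034, 0, -0.048],
  [0.013, 0.034, 0, -0.048],
  [0.013, 0.034, 0, -0.048],
  [0.013, 0.034, 0, -0.048],
  [0.013, 0.034, 0, -0.048],
  [0.013, 0.034, 0, -0.048],
  [0.013, 0.034, 0, -0.048],
  [0.013, 0.034, 0, -0.05],
], hand=0, grip_force=100)

```text
clock: 1.07
eef_pos: [352.4, -159.7, 404.6]
tcp_rot: [3.131, -0.251, 0.0]
wrist_force: [1.4, -0.4, 1.0]
grip_width: 1.002
```

Request:
arm_command([
  [0.0135, 0.0335, -0.005, 0],
  [0.0135, 0.0335, -0.005, 0],
  [0.0135, 0.0335, -0.005, 0],
  [0.0135, 0.0335, -0.005, 0],
  [0.0135, 0.0335, -0.005, 0],
  [0.0135, 0.0335, -0.005, 0],
  [0.0135, 0.0335, -0.005, 0],
  [0.0135, 0.0335, -0.005, 0],
  [0.0135, 0.0335, -0.005, 0],
  [0.0135, 0.0335, -0.005, 0],
  [0.0127, 0.035, 0, 0],
  [0, 0, 0, 0],
])

```text
clock: 2.07
eef_pos: [501.1, 213.3, 354.0]
tcp_rot: [-3.129, 0.239, -0.001]
wrist_force: [-0.2, -0.8, 0.9]
grip_width: 0.999
```

```bash
cat > look.py <<'E'
import sys
from rig import monitor, imaging
import cv2,pickle,numpy as np
n,o=sys.argv[1:3]
s=imaging.snapshot(n); cv2.imwrite(f"pics/{o}.png",cv2.resize(s["img"],None,fx=1.5,fy=1.5,interpolation=cv2.INTER_CUBIC)); pickle.dump(s,open(f"{o}.pkl","wb"))
m=monitor.observe(); r=m["tcp_rot"]; R=cv2.Rodrigues(r)[0]
print(m["clock"],m["eef_pos"].round(1),"jaw",np.arctan2(R[1,1],R[0,1]).round(4),"z",R[:,2].round(3),"F",m["wrist_force"].round(1),"M",m["moment"].round(2),m["grip_width"].round(3),m["joints"].round(2))
E
python3 look.py wrist w1
```

```text
Traceback (most recent call last):
  File "look.py", line 7, in <module>
    print(m["clock"],m["eef_pos"].round(1),"jaw",np.arctan2(R[1,1],R[0,1]).round(4),"z",R[:,2].round(3),"F",m["wrist_force"].round(1),"M",m["moment"].round(2),m["grip_width"].round(3),m["joints"].round(2))
                                                                                                                                                               ^^^^^^^^^^^^^^^^^^^^^
AttributeError: 'float' object has no attribute 'round'
```

View pics/w1.png

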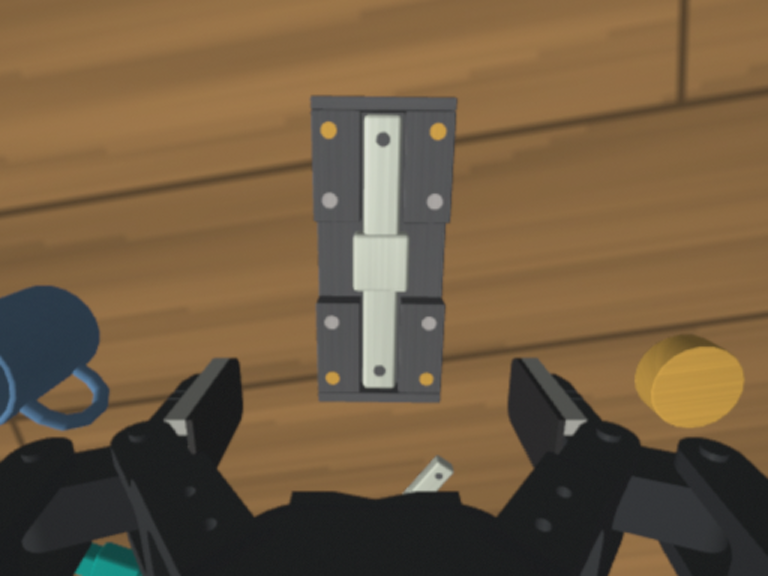

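```bash
sed -i 's/m\["grip_width"\].round(3)/round(m["grip_width"],3)/' look.py; cat > wf.py <<'E'
from fit import *
W=load("w1"); g=lambda X,Y:px(X,Y,1.5,0,0)
A=[(W,g(364,114),(95,12,26)),(W,g(400,114),(95,-12,26)),(W,g(362,387),(-95,12,26)),(W,g(394,388),(-95,-12,26)),(W,g(354,235),(20,19,28)),(W,g(407,235),(20,-19,28)),(W,g(354,290),(-20,19,28)),(W,g(407,291),(-20,-19,28))]
q,r=fit(A,[500,209,-.15]);print(q.round(3),r.round(1).tolist())
E
python3 wf.py; python3 look.py wrist w2
```

```text
[ 5.00911e+02  2.11642e+02 -1.62000e-01] [[-0.8, -0.8], [1.1, -0.5], [0.1, 1.1], [0.5, 0.6], [-1.5, -0.9], [1.6, -0.5], [-1.3, 1.1], [0.4, 0.8]]
2.1667 [500.  209.7 354. ] jaw -1.7252 z [-0.001 -0.001 -1.   ] F [-0.2 -0.8 -0.4] M [-0.02  0.02  0.05] 1.001 [ 0.24  0.19  1.68 -0.    1.28  1.96]
```

```bash
python3 - <<'E'
from h import *
s=load("w2"); crop(s,200,60,90,210,3,"w2c.png"); print(s["pose"].round(3)[:3,3])
c=cv2.imread("pics/w2c.png");print(c.shape)
E
```

```text
[569.138 201.297 322.652]
(630, 270, 3)
```

View pics/w2c.png

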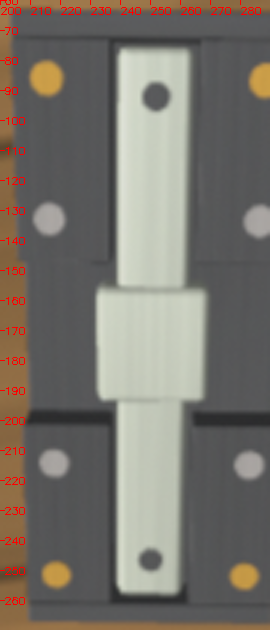

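```bash
python3 - <<'E'
from fit import *
W=load("w2"); g=lambda X,Y:px(X,Y,3,200,60)
A=[(W,g(118,48),(95,12,26)),(W,g(190,50),(95,-12,26)),(W,g(117,592),(-95,12,26)),(W,g(181,594),(-95,-12,26)),(W,g(97,290),(20,19,28)),(W,g(207,290),(20,-19,28)),(W,g(98,399),(-20,19,28)),(W,g(205,401),(-20,-19,28))]
q,r=fit(A,[500,209,-.15]);print(q.round(3),r.round(1).tolist())
E
for i in 1 2 3; do python3 -c "
from rig import monitor;m=monitor.observe();print(m['eef_pos'].round(1))"; done
```

```text
[ 5.00578e+02  2.11665e+02 -1.61000e-01] [[-0.9, -1.0], [1.0, -1.4], [-0.2, 1.7], [0.3, 1.2], [-0.8, -1.0], [0.9, -0.7], [-0.8, 1.3], [0.5, 1.0]]
[500.  209.7 354. ]
[500.  209.7 354. ]
[500.  209.7 354. ]
```

The wrist view centres the pad at pixel 250.5, with the jaw midpoint at about 250.7, so the jaws are lined up to within 1 mm. I descend now.

Request:
arm_command([
  [0, 0, -0.025, 0],
  [0, 0, -0.025, 0],
  [0, 0, -0.025, 0],
  [0, 0, -0.025, 0],
  [0, 0, -0.02, 0],
  [0, 0, -0.02, 0],
  [0, 0, -0.01, 0],
  [0, 0, -0.01, 0],
  [0, 0, -0.005, 0],
  [0, 0, 0, 0],
  [0, 0, 0, 0],
])

```text
clock: 3.08
eef_pos: [500.5, 208.4, 190.3]
tcp_rot: [-3.132, 0.247, -0.002]
wrist_force: [0.0, -1.0, 0.3]
grip_width: 0.999
```

```bash
python3 look.py wrist w3
```

```text
3.1333 [500.8 208.5 190.8] jaw -1.7281 z [ 0.002  0.    -1.   ] F [-0.3  0.6  0.6] M [ 0.02 -0.    0.02] 1.002 [ 0.23  0.41  1.78 -0.    0.95  1.96]
```

View pics/w3.png

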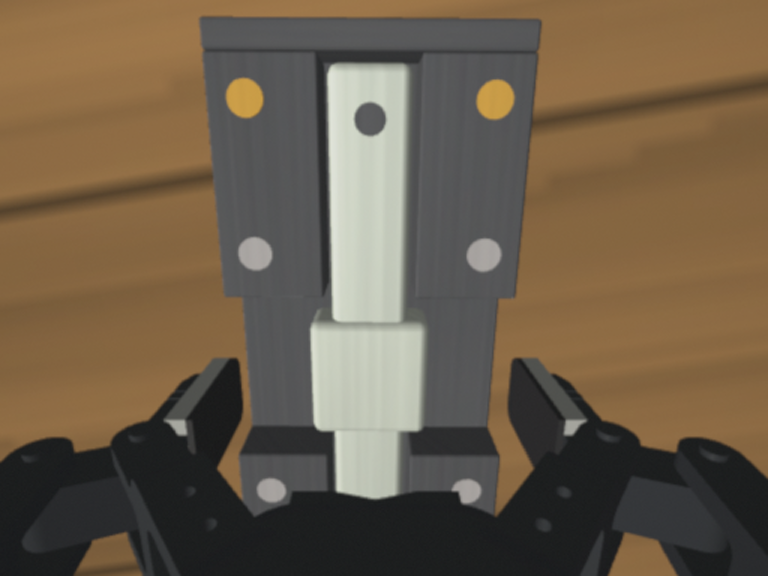

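Request:
arm_command([
  [0, 0.002, -0.005, 0],
  [0, 0, 0, 0],
  [0, 0, 0, 0],
])

```text
clock: 3.38
eef_pos: [500.1, 210.7, 184.9]
tcp_rot: [-3.132, 0.246, -0.0]
wrist_force: [-0.5, -1.1, -0.5]
grip_width: 0.998
```

Request:
arm_command([
  [0, 0, 0, 0],
  [0, 0, 0, 0],
  [0, 0, 0, 0],
  [0, 0, 0, 0],
  [0, 0, 0, 0],
  [0, 0, 0, 0],
  [0, 0, 0, 0],
  [0, 0, 0, 0],
  [0, 0, 0, 0],
], hand=1, grip_force=60)

```text
clock: 4.13
eef_pos: [500.4, 210.6, 185.1]
tcp_rot: [-3.132, 0.247, -0.002]
wrist_force: [0.8, 0.4, 4.6]
grip_width: 0.43
```

```bash
python3 look.py wrist w4
```

```text
4.1833 [500.4 210.6 185.1] jaw -1.728 z [ 0.001  0.    -1.   ] F [-0.5  0.9  3.2] M [-0.03 -0.05  0.03] 0.427 [ 0.24  0.42  1.78 -0.    0.94  1.97]
```

View pics/w4.png

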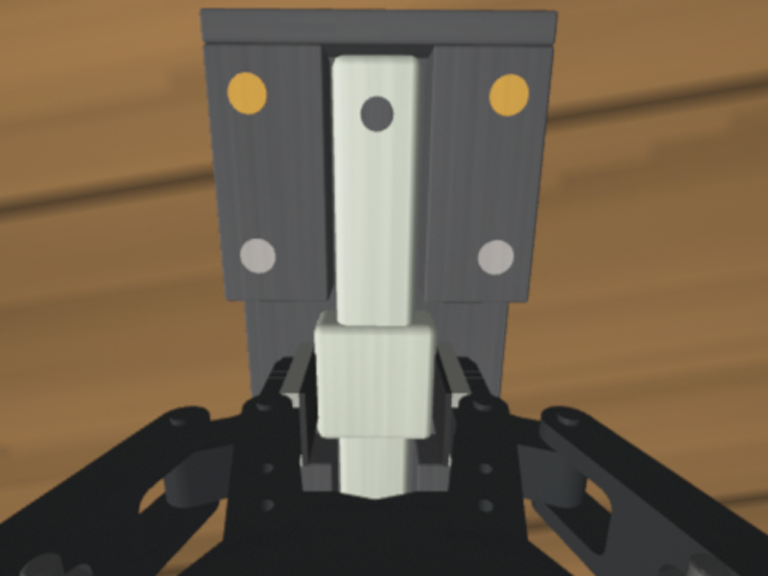

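The pad is gripped with the jaws centred on it (pad px 317–433, fingers on both sides, opening 0.43). I lift and check.

Request:
arm_command([
  [0, 0, 0.005, 0],
  [0, 0, 0.01, 0],
  [0, 0, 0.015, 0],
  [0, 0, 0.02, 0],
  [0, 0, 0.02, 0],
  [0, 0, 0.02, 0],
  [0, 0, 0.015, 0],
  [0, 0, 0.01, 0],
  [0, 0, 0, 0],
])

```text
clock: 4.93
eef_pos: [500.8, 210.7, 302.3]
tcp_rot: [-3.13, 0.246, -0.007]
wrist_force: [0.5, -0.2, -2.2]
grip_width: 0.429
```

```bash
python3 look.py wrist w5
```

```text
4.9833 [500.3 210.5 300.7] jaw -1.728 z [ 0.002  0.    -1.   ] F [ 0.6  0.2 -3. ] M [ 0.01 -0.01 -0.08] 0.427 [0.24 0.25 1.72 0.   1.17 1.97]
```

View pics/w5.png

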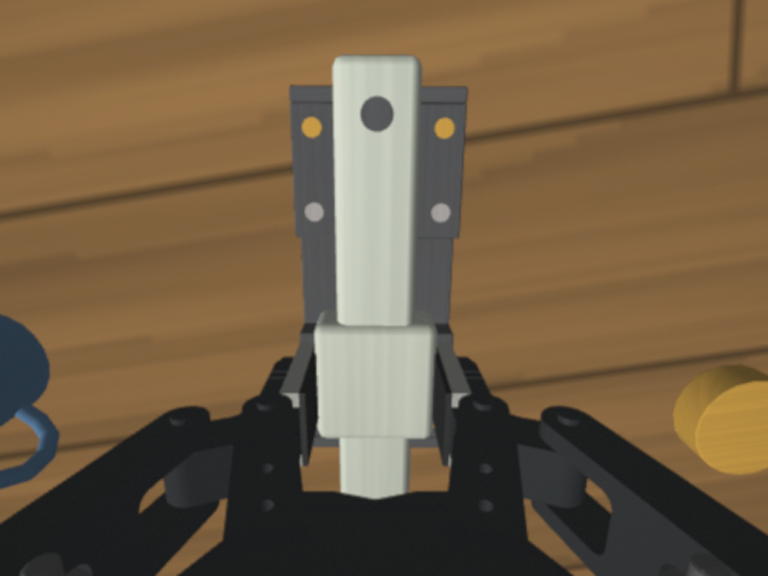

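The blank is lifted level, about 115 mm above the cavity floor. Next I set it down on the clear bench at about (530,0), along world x.

Request:
arm_command([
  [0.0037, -0.0263, 0, 0.0196],
  [0.0037, -0.0263, 0, 0.0196],
  [0.0037, -0.0263, 0, 0.0196],
  [0.0037, -0.0263, 0, 0.0196],
  [0.0037, -0.0263, 0, 0.0196],
  [0.0037, -0.0263, 0, 0.0196],
  [0.0037, -0.0263, 0, 0.0196],
  [0.0037, -0.0263, 0, 0.0196],
  [0, 0, 0, 0],
  [0, 0, 0, 0],
])

```text
clock: 5.82
eef_pos: [529.1, -1.1, 298.0]
tcp_rot: [-3.141, 0.006, 0.005]
wrist_force: [0.2, 1.1, -2.1]
grip_width: 0.43
```

Request:
arm_command([
  [0, 0, -0.02, 0],
  [0, 0, -0.025, 0],
  [0, 0, -0.025, 0],
  [0, 0, -0.02, 0],
  [0, 0, -0.015, 0],
  [0, 0, -0.01, 0],
  [0, 0, -0.005, 0],
  [0, 0, -0.002, 0],
  [0, 0, 0, 0],
  [0, 0, 0, 0],
])

```text
clock: 6.65
eef_pos: [530.3, 0.2, 178.5]
tcp_rot: [3.141, -0.0, 0.003]
wrist_force: [-0.2, -0.4, -2.5]
grip_width: 0.429
```

```bash
python3 look.py wrist w6
```

```text
6.7 [5.304e+02 1.000e-01 1.788e+02] jaw -1.5711 z [ 0.002 -0.    -1.   ] F [-0.1 -0.  -1.1] M [-0.    0.01 -0.02] 0.425 [-0.16  0.41  1.81  0.    0.92  1.41]
```

View pics/w6.png

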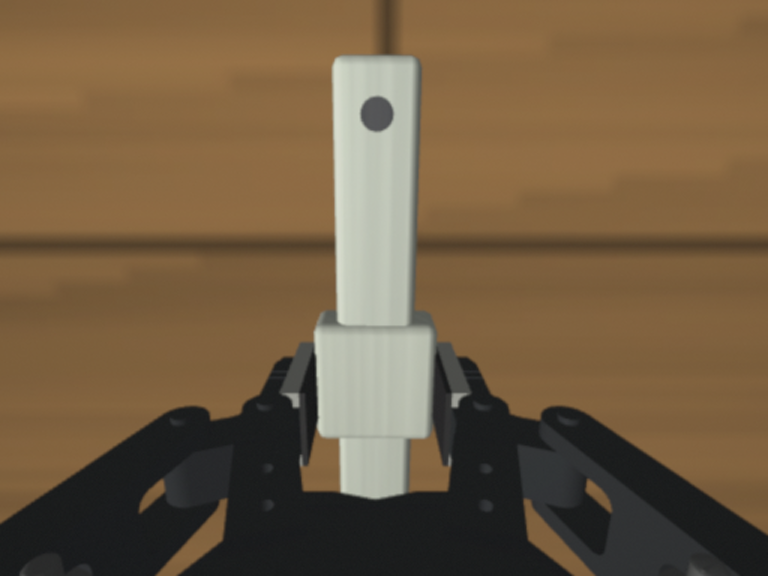

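Request:
arm_command([
  [0, 0, -0.002, 0],
  [0, 0, -0.002, 0],
  [0, 0, 0, 0],
  [0, 0, 0, 0],
])

```text
clock: 7.03
eef_pos: [530.5, -0.0, 175.1]
tcp_rot: [3.141, -0.001, 0.003]
wrist_force: [-1.4, 0.1, 6.2]
grip_width: 0.425
```

```bash
python3 look.py wrist w7
```

```text
7.0833 [530.5  -0.  175.1] jaw -1.5713 z [ 0.002 -0.    -1.   ] F [-1.8  0.6  6.3] M [0.04 0.31 0.04] 0.424 [-0.16  0.42  1.81  0.    0.91  1.41]
```

The blank is on the bench with light contact (6 N). I release, rise, and shift 80 mm to the far end.

Request:
arm_command([
  [0, 0, 0, 0],
  [0, 0, 0, 0],
  [0, 0, 0, 0],
  [0, 0, 0, 0],
  [0, 0, 0, 0],
  [0, 0, 0, 0],
  [0, 0, 0, 0],
], hand=0)

```text
clock: 7.67
eef_pos: [529.7, 0.1, 173.6]
tcp_rot: [-3.142, 0.001, 0.0]
wrist_force: [-0.5, 0.3, -0.3]
grip_width: 0.998
```

Request:
arm_command([
  [0, 0, 0.01, 0],
  [0, 0, 0.02, 0],
  [0, 0, 0.03, 0],
  [0, 0, 0.02, 0],
  [0.02, 0, 0, 0],
  [0.03, 0, 0, 0],
  [0.02, 0, 0, 0],
  [0.01, 0, 0, 0],
  [0, 0, 0, 0],
  [0, 0, 0, 0],
])

```text
clock: 8.5
eef_pos: [609.7, 0.1, 254.0]
tcp_rot: [-3.142, 0.0, 0.0]
wrist_force: [0.4, 0.2, -0.4]
grip_width: 1.003
```

```bash
python3 look.py wrist w8; python3 look.py top t8; python3 - <<'E'
from h import *
s=load("t8"); crop(s,190,130,170,120,4,"t8c.png")
E
```

```text
8.55 [6.091e+02 2.000e-01 2.537e+02] jaw -1.5711 z [-0.001  0.    -1.   ] F [-0.2  0.  -0.2] M [-0.02  0.01 -0.01] 1.0 [-0.14  0.44  1.58 -0.    1.13  1.43]
8.6 [6.088e+02 2.000e-01 2.535e+02] jaw -1.5711 z [-0.002  0.    -1.   ] F [-0.7 -0.1  0.1] M [ 0.01  0.01 -0.02] 0.995 [-0.14  0.44  1.58 -0.    1.13  1.43]
```

View pics/w8.png

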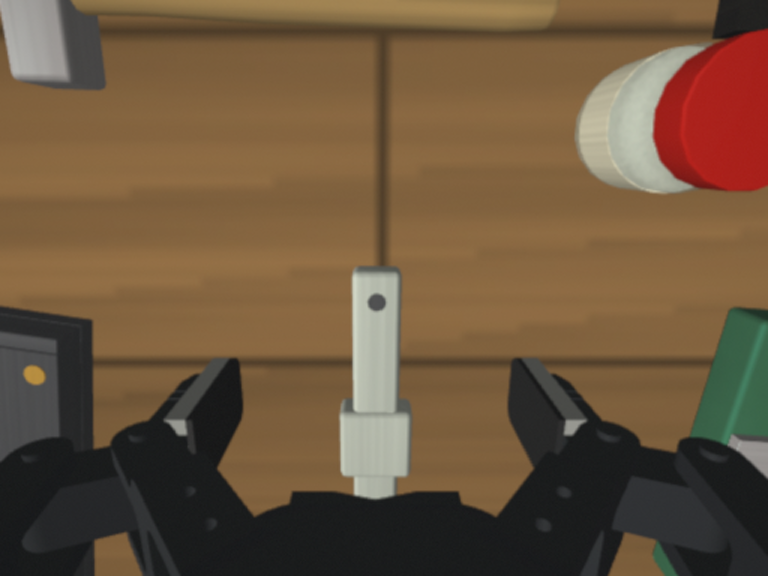

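View pics/t8c.png

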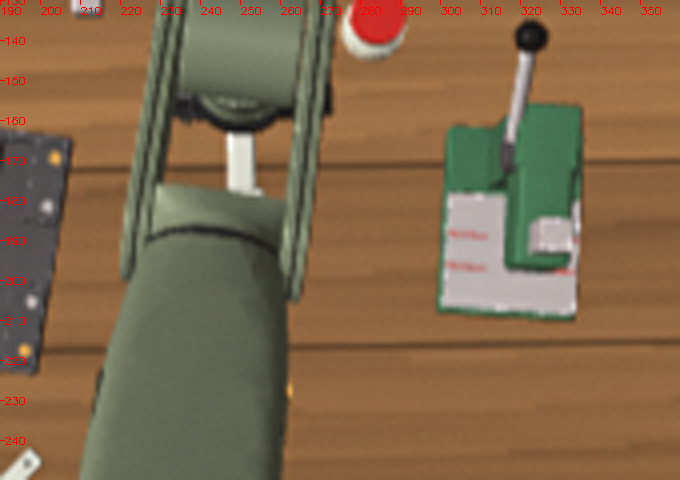

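```bash
python3 - <<'E'
from fit import *
W=load("w8"); crop(W,210,160,80,170,4,"w8c.png")
E
```

```text
(no output)
```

View pics/w8c.png

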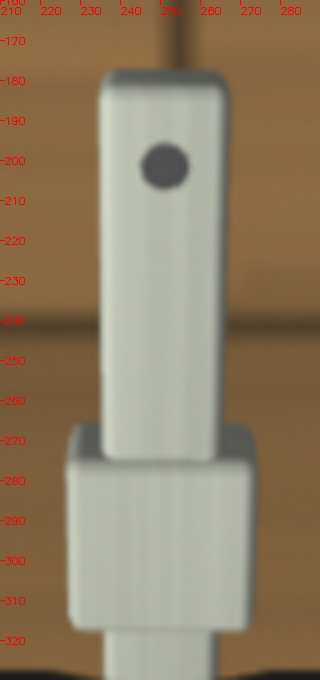

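```bash
python3 - <<'E'
from fit import *
W=load("w8"); g=lambda X,Y:px(X,Y,4,210,160)
A=[(W,g(100,87),(95,12,16)),(W,g(229,87),(95,-12,16)),(W,g(67,461),(20,19,18)),(W,g(254,461),(20,-19,18)),(W,g(70,631),(-20,19,18)),(W,g(249,631),(-20,-19,18))]
q,r=fit(A,[530,0,0]);print(q.round(3),r.round(1).tolist()); print(W["pose"][:3,3])
E
```

```text
[ 5.3198e+02  1.0320e+00 -7.0000e-03] [[-0.8, -1.2], [0.7, -0.9], [-1.1, -0.0], [1.3, 0.3], [-1.1, 1.1], [1.1, 1.4]]
[679.26436535   0.85479131 222.75253402]
```

The casting is measured at (532,1) with yaw about 0, so the grip falls about 79 mm from the middle. I descend and close.

Request:
arm_command([
  [0, 0, -0.02, 0],
  [0, 0, -0.02, 0],
  [0, 0, -0.015, 0],
  [0, 0, -0.01, 0],
  [0, 0, -0.007, 0],
  [0, 0, -0.005, 0],
  [0, 0, 0, 0],
  [0, 0, 0, 0],
  [0, 0, 0, 0],
])

```text
clock: 9.35
eef_pos: [610.3, 0.0, 177.7]
tcp_rot: [3.141, -0.001, 0.003]
wrist_force: [0.3, 0.3, 0.0]
grip_width: 1.003
```

Request:
arm_command([
  [0, 0, 0, 0],
  [0, 0, 0, 0],
  [0, 0, 0, 0],
  [0, 0, 0, 0],
  [0, 0, 0, 0],
  [0, 0, 0, 0],
  [0, 0, 0, 0],
  [0, 0, 0, 0],
  [0, 0, 0, 0],
  [0, 0, 0, 0],
], hand=1, grip_force=110)

```text
clock: 10.18
eef_pos: [609.9, 0.1, 177.3]
tcp_rot: [3.141, -0.001, 0.001]
wrist_force: [-1.8, -0.4, 5.9]
grip_width: 0.244
```

```bash
python3 look.py wrist w9
```

```text
10.2333 [6.099e+02 1.000e-01 1.774e+02] jaw -1.5711 z [ 0.001 -0.    -1.   ] F [-1.9  0.7  5.1] M [0.02 0.25 0.01] 0.24 [-0.14  0.55  1.6  -0.    0.99  1.43]
```

View pics/w9.png

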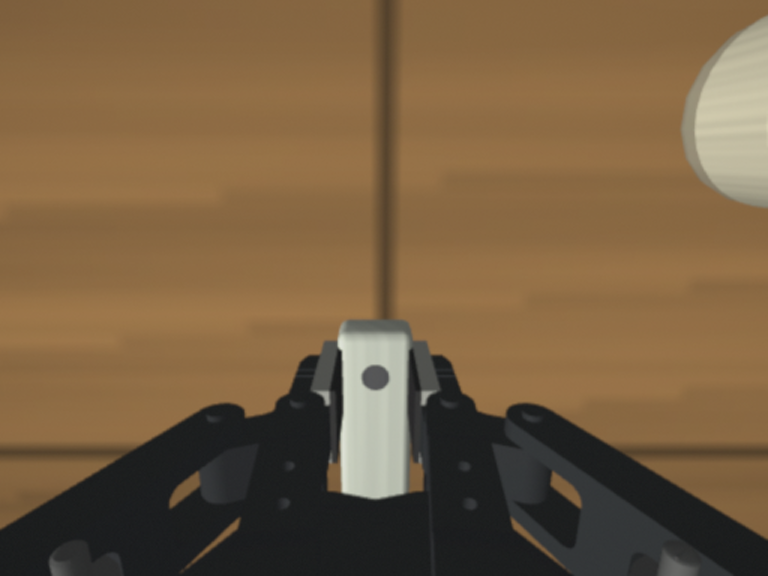

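The bar end is gripped (opening 0.24, end of bar at px 340–412). I lift gently and check for droop.

Request:
arm_command([
  [0, 0, 0.004, 0],
  [0, 0, 0.008, 0],
  [0, 0, 0.012, 0],
  [0, 0, 0.016, 0],
  [0, 0, 0.016, 0],
  [0, 0, 0.016, 0],
  [0, 0, 0.012, 0],
  [0, 0, 0.008, 0],
  [0, 0, 0.004, 0],
  [0, 0, 0, 0],
  [0, 0, 0, 0],
], grip_force=120)

```text
clock: 11.15
eef_pos: [609.4, 0.1, 272.2]
tcp_rot: [-3.141, 0.001, 0.001]
wrist_force: [-1.1, 0.5, -2.9]
grip_width: 0.24
```

```bash
python3 look.py wrist w10;python3 look.py scene s10; python3 - <<'E'
from h import *
s=load("s10"); crop(s,170,100,170,120,4,"s10c.png")
E
```

```text
11.2 [6.092e+02 1.000e-01 2.717e+02] jaw -1.5712 z [-0.002  0.    -1.   ] F [ 1.6  0.2 -2.3] M [-0.   -0.17 -0.02] 0.241 [-0.14  0.41  1.57  0.    1.16  1.43]
11.25 [6.092e+02 1.000e-01 2.714e+02] jaw -1.5713 z [-0.002  0.    -1.   ] F [-0.3  1.4 -1.9] M [ 0.02 -0.21  0.06] 0.238 [-0.14  0.41  1.57  0.    1.16  1.43]
```

View pics/w10.png

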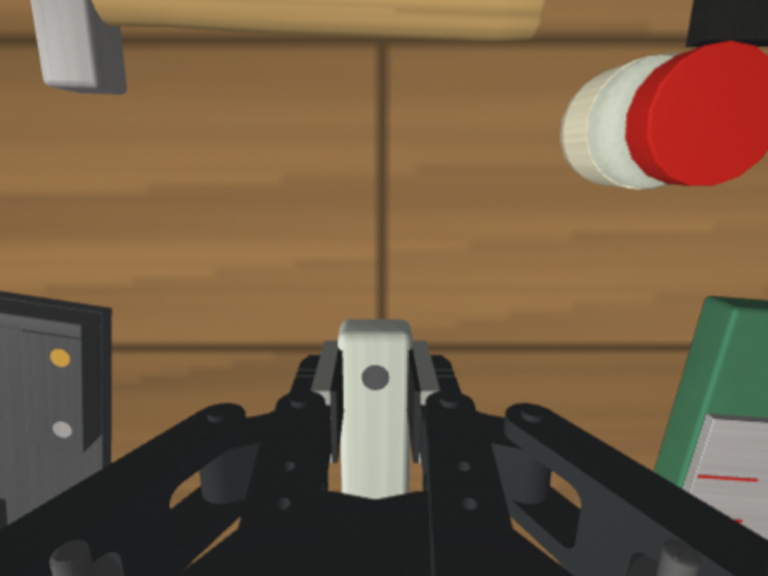

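View pics/s10c.png

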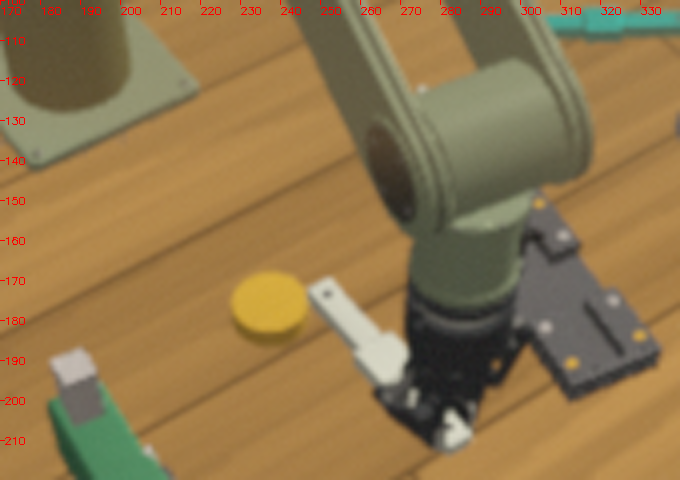

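There is no droop: the bar end sits in the same place as before the lift. Next I swing it round to the front of the press, high and clear.

Request:
arm_command([
  [-0.014, -0.0093, 0, 0.05],
  [-0.014, -0.0093, 0, 0.09],
  [-0.014, -0.0093, 0, 0.1],
  [-0.014, -0.0093, 0, 0.1],
  [-0.014, -0.0093, 0, 0.1],
  [-0.014, -0.0093, 0, 0.1],
  [-0.014, -0.0093, 0, 0.1],
  [-0.014, -0.0093, 0, 0.1],
])

```text
clock: 11.92
eef_pos: [496.6, -74.5, 271.7]
tcp_rot: [-2.925, -1.142, 0.003]
wrist_force: [-0.5, 0.1, -2.4]
grip_width: 0.237
```

Request:
arm_command([
  [-0.014, -0.0093, 0, 0.1],
  [-0.014, -0.0093, 0, 0.1],
  [-0.014, -0.0093, 0, 0.1],
  [-0.014, -0.0093, 0, 0.1],
  [-0.014, -0.0093, 0, 0.1],
  [-0.014, -0.0093, 0, 0.1],
  [-0.014, -0.0093, 0, 0.1],
  [-0.014, -0.0093, 0, 0.061],
  [0, 0, 0, 0],
  [0, 0, 0, 0],
  [0, 0, 0, 0],
])

```text
clock: 12.83
eef_pos: [385.9, -148.5, 272.4]
tcp_rot: [-2.299, -2.14, -0.001]
wrist_force: [-0.6, 0.2, -2.5]
grip_width: 0.241
```

```bash
python3 look.py scene s11; python3 look.py top t11;  python3 - <<'E'
from h import *
s=load("s11"); crop(s,130,140,130,130,4,"s11c.png")
s=load("t11"); crop(s,230,140,130,130,4,"t11c.png")
E
```

```text
12.8833 [ 386.1 -148.5  272.5] jaw -0.0708 z [ 0.  0. -1.] F [-0.6 -0.7 -1.2] M [ 0.15  0.   -0.  ] 0.243 [-0.58  0.03  2.05  0.    1.07 -0.51]
12.9333 [ 386.2 -148.4  272.6] jaw -0.0702 z [ 0.  0. -1.] F [ 0.9  0.2 -2.2] M [ 0.19 -0.04 -0.02] 0.241 [-0.58  0.03  2.05  0.    1.07 -0.51]
```

View pics/s11c.png

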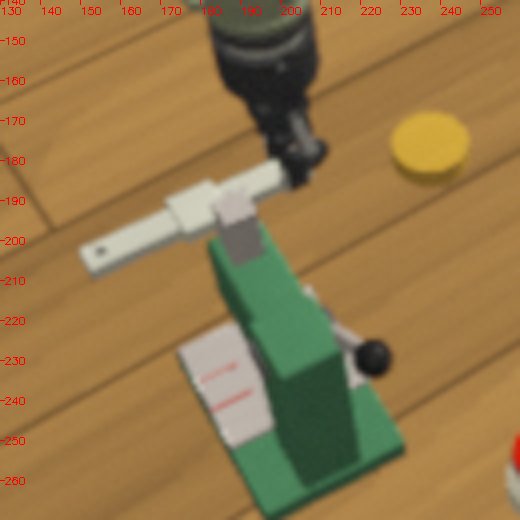

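View pics/t11c.png

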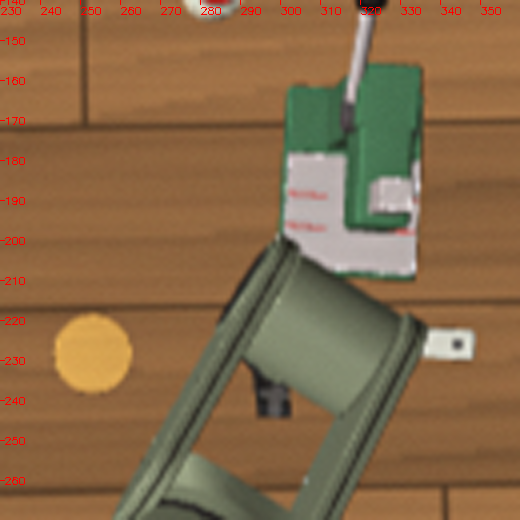

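```bash
python3 - <<'E'
from h import *
s=load("s10"); t=load("t11"); s1=load("s11")
for z in (100,200,271,320,370,400,450): print(z,((proj(s,(609,0,z))-[170,100])*4).round(0),((proj(t,(386,-148.5,z))-[230,140])*4).round(0),((proj(s1,(386,-148.5,z))-[130,140])*4).round(0))
for z in (300,350,400,450): print(z,ray(t,230+415/4,140+325/4,z).round(0),ray(t,230+283/4,140+238/4,z).round(0))
E
```

```text
100 [446. 431.] [262. 332.] [288. 171.]
200 [454. 353.] [276. 332.] [273.  89.]
271 [460. 290.] [287. 333.] [261.  24.]
320 [465. 243.] [296. 333.] [252. -25.]
370 [470. 190.] [306. 333.] [242. -79.]
400 [474. 156.] [312. 333.] [ 236. -113.]
450 [480.  95.] [323. 333.] [ 225. -175.]
300 [ 390. -236.  300.] [ 454. -143.  300.]
350 [ 390. -226.  350.] [ 451. -137.  350.]
400 [ 390. -216.  400.] [ 448. -131.  400.]
450 [ 390. -206.  450.] [ 446. -125.  450.]
```

View pics/s11.png

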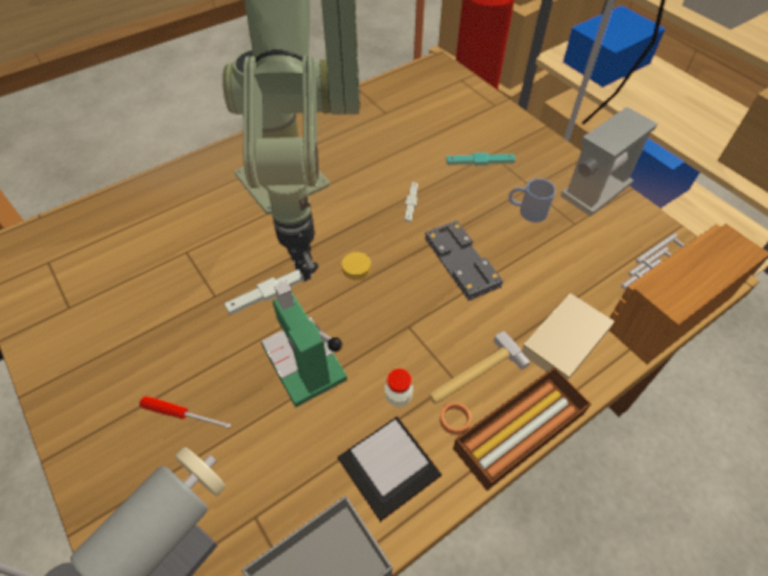

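The wrist housing's underside is about 70 mm above the TCP, so at the final height (TCP about 207) it still clears the ram's top at 240. I lower to insertion height in front of the throat, then slide in.

Request:
arm_command([
  [0, 0, -0.01, 0],
  [0, 0, -0.015, 0],
  [0, 0, -0.015, 0],
  [0, 0, -0.008, 0],
  [0, 0, -0.004, 0],
  [0, 0, 0, 0],
  [0, 0, 0, 0],
])

```text
clock: 13.52
eef_pos: [386.0, -148.7, 220.7]
tcp_rot: [-2.298, -2.142, 0.0]
wrist_force: [0.3, 0.7, -2.7]
grip_width: 0.24
```

```bash
python3 look.py wrist w12;python3 look.py scene s12;  python3 - <<'E'
from h import *
s=load("s12"); crop(s,130,140,130,130,4,"s12c.png")
E
```

```text
13.5667 [ 386.2 -148.9  221.1] jaw -0.07 z [ 0.001 -0.001 -1.   ] F [-0.6  0.2 -2. ] M [ 0.17 -0.04 -0.02] 0.24 [-0.58  0.12  2.08  0.    0.94 -0.51]
13.6167 [ 386.2 -149.   221.3] jaw -0.0701 z [ 0.001 -0.001 -1.   ] F [-0.1 -0.6 -2. ] M [ 0.1  -0.04 -0.  ] 0.238 [-0.58  0.12  2.08 -0.    0.94 -0.51]
```

View pics/w12.png

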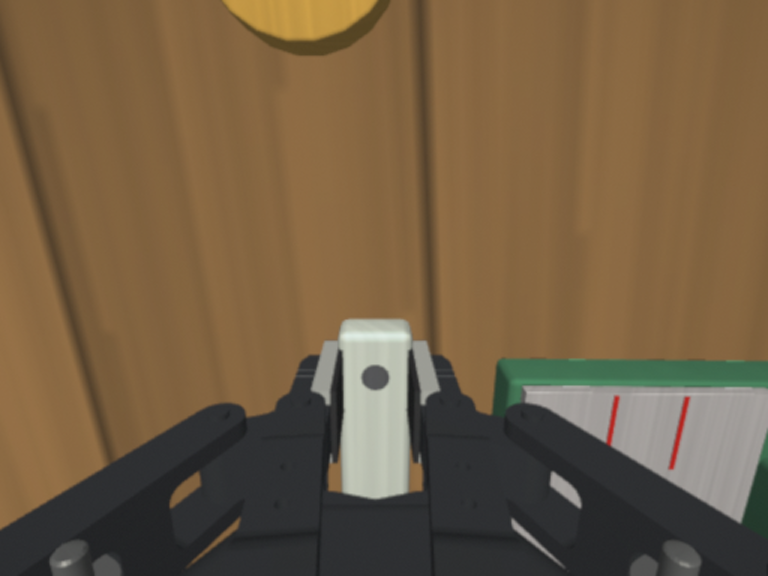

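View pics/s12c.png

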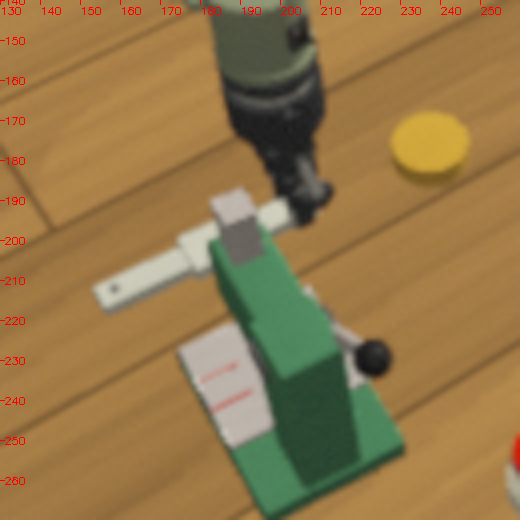

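```bash
python3 - <<'E'
from fit import *
W=load("w12"); g=lambda X,Y:px(X,Y,1.5,0,0)
for n,X,Y in(("corner -50,58",524,388),("r-14",616,396),("r+14",687,396),("-14 lower",610,446),("+14 lower",671,469)):
    p=ray(W,*g(X,Y),30); d=p[:2]-[489.1,-235.9];c,s=np.cos(-.07),np.sin(-.07)
    print(n,p.round(1),(c*d[0]+s*d[1]).round(1),(-s*d[0]+c*d[1]).round(1))
print(W["pose"][:3,3])
E
```

```text
corner -50,58 [ 443.  -169.9   30. ] -50.6 62.6
r-14 [ 479.5 -175.9   30. ] -13.8 59.1
r+14 [ 507.6 -177.9   30. ] 14.4 59.2
-14 lower [ 478.8 -198.9   30. ] -12.8 36.2
+14 lower [ 505.  -211.9   30. ] 14.2 25.1
[390.54065942 -78.26383419 189.39955607]
```

The press x position and yaw agree to within 0.5 mm in the wrist view. I slide in under the ram.

Request:
arm_command([
  [0.006, -0.0005, 0, 0],
  [0.012, -0.0009, 0, 0],
  [0.012, -0.0009, 0, 0],
  [0.012, -0.0009, 0, 0],
  [0.012, -0.0009, 0, 0],
  [0.012, -0.0009, 0, 0],
  [0.012, -0.0009, 0, 0],
  [0.012, -0.0009, 0, 0],
  [0.012, -0.0009, 0, 0],
  [0.006, -0.0005, 0, 0],
  [0, 0, 0, 0],
  [0, 0, 0, 0],
])

```text
clock: 14.62
eef_pos: [493.9, -156.9, 220.9]
tcp_rot: [2.298, 2.142, -0.0]
wrist_force: [-0.8, -0.4, -2.5]
grip_width: 0.241
```

```bash
python3 look.py wrist w13;python3 look.py scene s13;  python3 - <<'E'
from h import *
s=load("s13"); crop(s,150,150,100,130,5,"s13c.png")
E
```

```text
14.6667 [ 493.4 -156.8  220.6] jaw -0.0701 z [-0.001  0.    -1.   ] F [ 0.3 -0.9 -2.3] M [ 0.2 -0.  -0. ] 0.243 [-0.47  0.32  1.83 -0.    0.99 -0.4 ]
14.7167 [ 493.1 -156.7  220.5] jaw -0.0703 z [-0.001  0.    -1.   ] F [-1.  -0.  -1.9] M [ 0.13  0.03 -0.01] 0.241 [-0.48  0.32  1.83 -0.    0.99 -0.4 ]
```

View pics/w13.png

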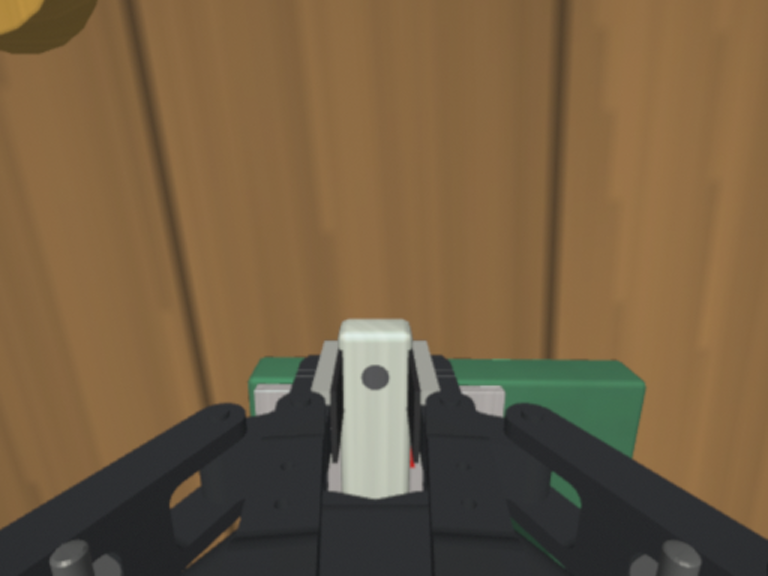

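View pics/s13c.png

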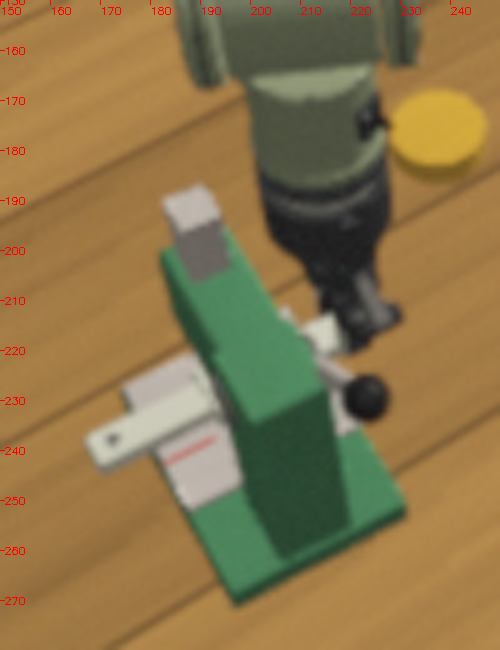

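It is under the ram with no contact (force about 2 N, which is the weight). I lower to just above the bed with a +1.5 mm x correction.

Request:
arm_command([
  [0.0015, 0, -0.003, 0],
  [0, 0, -0.004, 0],
  [0, 0, -0.003, 0],
  [0, 0, -0.002, 0],
  [0, 0, 0, 0],
  [0, 0, 0, 0],
])

```text
clock: 15.22
eef_pos: [495.0, -156.9, 208.4]
tcp_rot: [-2.298, -2.142, 0.0]
wrist_force: [-0.0, 0.8, -2.2]
grip_width: 0.242
```

```bash
python3 look.py wrist w14;python3 look.py scene s14;  python3 - <<'E'
from h import *
s=load("s14"); crop(s,150,190,85,90,7,"s14c.png")
E
```

```text
15.2667 [ 495.1 -156.9  208.6] jaw -0.0703 z [-0.  0. -1.] F [ 0.1  0.9 -3.2] M [ 0.17 -0.05  0.01] 0.243 [-0.47  0.34  1.83 -0.    0.97 -0.4 ]
15.3167 [ 495.2 -156.9  208.7] jaw -0.0702 z [ 0. -0. -1.] F [-0.3  0.4 -1.3] M [ 0.18 -0.02  0.01] 0.238 [-0.47  0.34  1.83  0.    0.97 -0.4 ]
```

View pics/s14c.png

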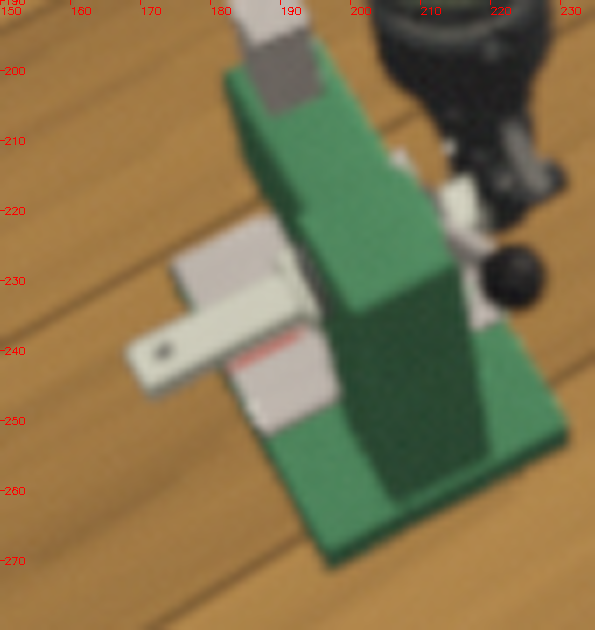

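```bash
python3 - <<'E'
from fit import *
S=load("s14")
c,s=np.cos(-.07),np.sin(-.07)
def W(x,y,z): return (489.1+c*x-s*y,-235.9+s*x+c*y,z)
for nm,p in(("end -12",(-12,-95,47)),("end +12",(12,-95,47)),("end+12 bot",(12,-95,31)),("bed corner",(-50,-58,30)),("bed corner2",(50,-58,30)),("red14 end",(14,-58,30)),("pad-y +20",(19,-20,49)),("pad -",(-19,-20,49))):
    print(nm,((proj(S,W(*p))-[150,190]+.5)*7-.5).round(0))
for X,Y in((124,352),(148,389)):
    p=ray(S,*px(X,Y,7,150,190),47); d=p[:2]-[489.1,-235.9]; print((c*d[0]+s*d[1]).round(1),(-s*d[0]+c*d[1]).round(1))
E
```

```text
end -12 [120. 344.]
end +12 [142. 386.]
end+12 bot [149. 403.]
bed corner [169. 261.]
bed corner2 [264. 432.]
red14 end [229. 368.]
pad-y +20 [307. 316.]
pad - [269. 252.]
-7.1 -95.0
14.8 -93.4
```

The bar end measured in the scene view is within about 3 mm of nominal, with the red line just showing alongside the bar. I touch down with a 1 mm correction.

Request:
arm_command([
  [-0.001, 0, -0.001, 0],
  [0, 0, -0.0006, 0],
  [0, 0, -0.0006, 0],
  [0, 0, 0, 0],
  [0, 0, 0, 0],
])

```text
clock: 15.73
eef_pos: [494.4, -157.0, 207.3]
tcp_rot: [2.298, 2.142, 0.0]
wrist_force: [-2.1, 0.3, 5.9]
grip_width: 0.239
```

```bash
python3 look.py wrist w15
```

```text
15.7833 [ 494.4 -157.   207.3] jaw -0.0702 z [ 0. -0. -1.] F [-2.6  0.4  5.1] M [ 0.17  0.41 -0.06] 0.238 [-0.47  0.34  1.83 -0.    0.97 -0.4 ]
```

It touches at TCP z 207.3, the height predicted for the bed. I release.

Request:
arm_command([
  [0, 0, 0, 0],
  [0, 0, 0, 0],
  [0, 0, 0, 0],
  [0, 0, 0, 0],
  [0, 0, 0, 0],
  [0, 0, 0, 0],
  [0, 0, 0, 0],
  [0, 0, 0, 0],
], hand=0)

```text
clock: 16.45
eef_pos: [494.2, -156.9, 206.4]
tcp_rot: [-2.298, -2.142, -0.0]
wrist_force: [1.6, -0.2, 0.3]
grip_width: 1.001
```

```bash
python3 look.py wrist w16
```

```text
16.5 [ 494.2 -156.9  206.5] jaw -0.0702 z [ 0. -0. -1.] F [-0.9  0.9  0.6] M [-0.06 -0.   -0.01] 1.0 [-0.47  0.35  1.83  0.    0.97 -0.4 ]
```

View pics/w16.png

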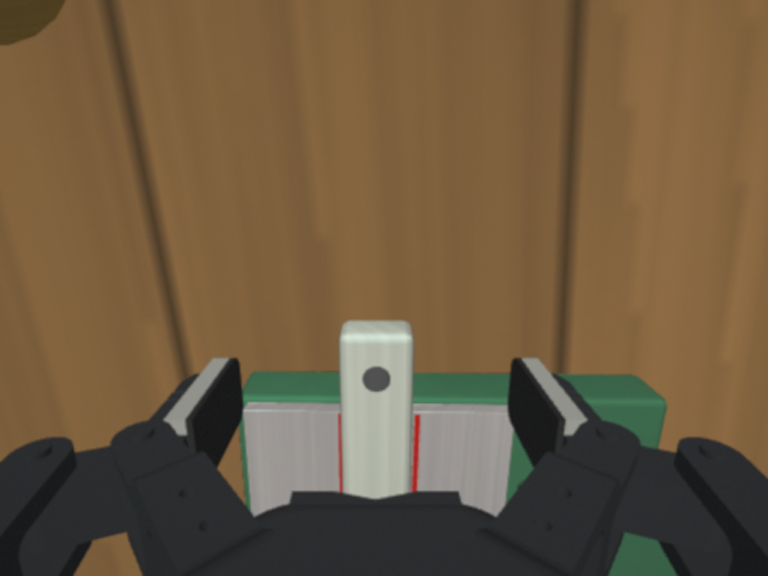

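Released, and the bar sits between the red lines (px 341 and 416). I back off straight up and then sideways to check.

Request:
arm_command([
  [0, 0, 0.008, 0],
  [0, 0, 0.015, 0],
  [0, 0, 0.025, 0],
  [0, 0, 0.03, 0],
  [0, 0, 0.03, 0],
  [0, 0, 0.03, 0],
  [-0.005, 0.035, 0, 0],
  [-0.005, 0.035, 0, 0],
  [-0.005, 0.035, 0, 0],
  [-0.005, 0.035, 0, 0],
  [0, 0.03, 0, 0],
  [0, 0, 0, 0],
])

```text
clock: 17.5
eef_pos: [473.2, 17.2, 345.0]
tcp_rot: [-2.291, -2.147, -0.003]
wrist_force: [-0.7, 0.5, 0.0]
grip_width: 1.002
```

Request:
arm_command([
  [0, 0.03, 0, 0],
  [0, 0.03, 0, 0],
  [0, 0.03, 0, 0],
  [0, 0.03, 0, 0],
  [0, 0, 0, 0],
  [0, 0, 0, 0],
  [0, 0, 0, 0],
])

```text
clock: 18.08
eef_pos: [474.3, 132.7, 344.8]
tcp_rot: [2.297, 2.142, -0.0]
wrist_force: [0.2, -0.9, 0.1]
grip_width: 0.995
```

```bash
python3 look.py top t17;python3 look.py scene s17;  python3 - <<'E'
from h import *
s=load("s17"); crop(s,150,190,85,90,7,"s17c.png")
s=load("t17"); crop(s,275,125,90,95,7,"t17c.png")
E
```

```text
18.1333 [474.3 132.3 344.7] jaw -0.0709 z [ 0.    -0.001 -1.   ] F [ 0.  -0.1 -0.1] M [ 0.03  0.01 -0.03] 0.996 [ 0.1   0.09  1.8  -0.    1.25  0.17]
18.1833 [474.4 132.  344.6] jaw -0.0716 z [ 0. -0. -1.] F [0.7 0.8 0.5] M [ 0.01 -0.05 -0.05] 1.0 [ 0.1   0.09  1.8  -0.    1.25  0.17]
```

View pics/s17c.png

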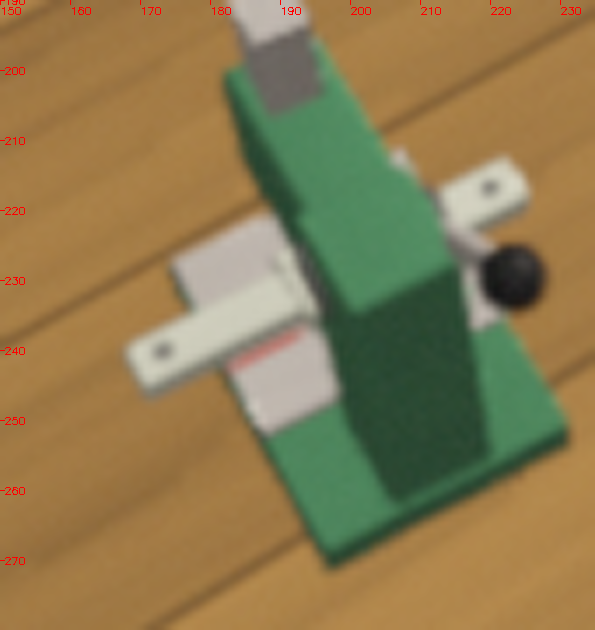

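View pics/t17c.png

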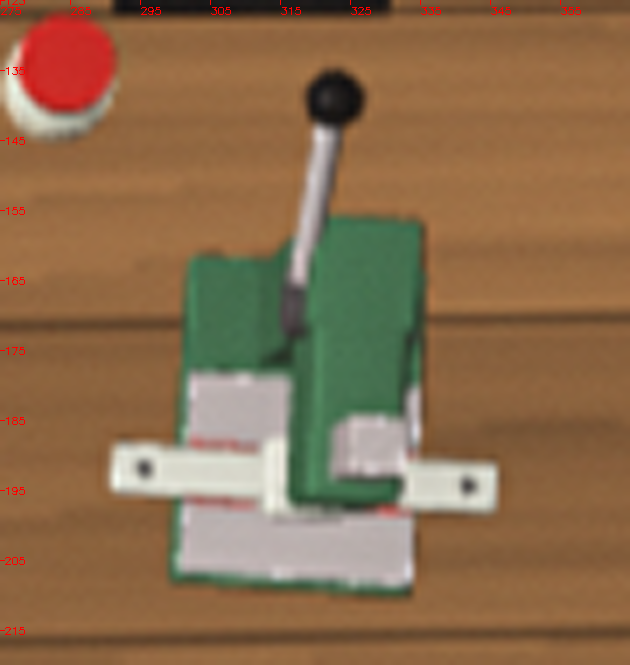

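View pics/s17.png

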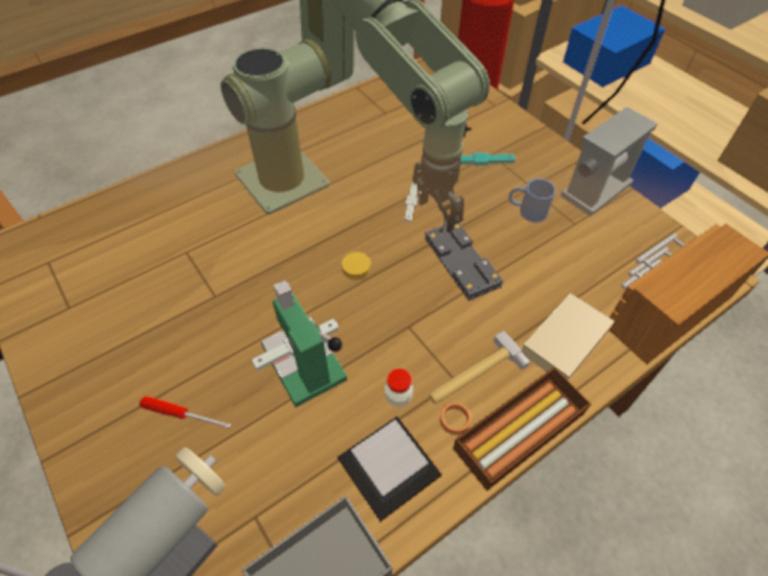

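```bash
python3 - <<'E'
from fit import *
T=load("t17"); g=lambda X,Y:px(X,Y,7,275,125)
# casting x along press y (left in image)
A=[(T,g(112,443),(95,-12,46)),(T,g(111,491),(95,12,46)),(T,g(498,463),(-95,-12,46)),(T,g(497,511),(-95,12,46))]
q,r=fit([(a,b,(c[1]*-1*-1,c[0],c[2])) for a,b,c in A],[489,-236,-.07]);print("cast",q.round(3),r.round(1).tolist())
P=[(T,g(177,569),(-50,58,30)),(T,g(412,583),(-50,-58,30)),(T,g(187,373),(50,58,30))]
p,r=fit(P,[489,-236,-.07]);print("press",p.round(3),r.round(1).tolist())
E
```

```text
cast [ 4.89271e+02 -2.35404e+02 -6.70000e-02] [[-0.1, 6.9], [0.4, -6.9], [-0.4, 6.9], [0.0, -6.9]]
press [ 4.90422e+02 -2.35043e+02 -6.70000e-02] [[0.2, 0.3], [-0.2, -0.0], [0.0, -0.3]]
```

The top view puts the casting centre about 1.2 mm from the bed centre, with yaw equal to within 0.01 rad. I hand in.

```bash
python3 -c "
from rig import manip;print(manip.finish_job())"
```

```text
the job is handed in; nothing more can be done
None
```

The casting is on the press bed, face up and released, and the job is handed in at about 18 s; no verdict was reported.

I gripped it by the pad and lifted it about 115 mm clear of the mould floor. I set it down on the free bench and gripped it again by its far end. I then slid it in under the ram from the front and let go.

**Last checks:**
- **Position:** in the top view the casting's centre is about 1 mm from the bed's centre and the angles agree within 0.01 rad. The bar lies between the red marks.
- **Height:** it touched down at tool height 207.3 mm, as predicted for the bed.
- **Contact:** the gripper is open and clear, with force and moment near zero.
- **Other objects:** in the final scene view the other things look unmoved. I judged that by eye and did not measure it.

**Disagreements:** the views differed by about 2–4 mm (2 mm for the casting in the mould, up to 4 mm along the bed). The scene view before touchdown put the bar end about 3 mm further back than the top view did. All of these are well inside the 12 mm tolerance.

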